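# Net weight of a set of moulder knives

## Robot

A 7-joint arm with a two-finger parallel gripper is mounted at the origin on a cart in front of the work surface, level with it; the furniture and walls round the work are solid. World frame = base frame: x ahead of the robot, y to its left, z up, the work surface at z = 0. Lengths are in mm, angles in rad, forces in N, time in s.
With the tool pointing down it reaches from about 400 to 900 mm from the base axis. Payload 5.6 kg.
Tool frame: the origin (TCP) lies midway between the tips of the shut fingers; the grasp point (between the pads) lies 19 mm behind it; x points along the fingers, y is the direction in which the jaws open and shut, and the axes are right-handed (so a half turn about x gives the same grasp; the last joint's range is limited). The gripper opens to 92 mm and grips with 3 to 60 N. Pads are 20 mm wide; open, the fingers measure 128 mm over their backs; the gripper's body (75 mm by 189 mm) begins 69 mm behind the grasp point.
Start: joints at [1.214, 0.468, -0.012, 1.603, 0.006, 1.071, -0.056], TCP at [200.597, -618.28, 214.592] pointing down, gripper open.
Joint ranges: [-2.53, 2.53], [-0.31, 2.02], [-1.57, 1.55], [0.28, 2.44], [-1.29, 4.43], [0.15, 1.84], [-2.92, 2.92]. Speed limits (rad/s): [2.57, 2.57, 3.14, 3.14, 3.14, 3.14, 3.14].

## Interface

Orientations are given as a rotation vector (axis times angle).
In Python, from cell import robot, grip, kin, viewer gives the robot as it stands. Calls block until the motion is done:
- robot.movep(position, orientation): joint-space move of the TCP to a pose.
- robot.servo_line(position, feed=150, rotation=None): straight line of the TCP; rotation=None keeps the orientation; feed is the mean speed in mm/s.
- robot.goto_joints(angles): joint-space move.
- grip(opening, newtons=None): opening from 0.0 (shut) to 1.0 (fully open); newtons is the grip in N (None keeps the last); returns when the fingers have stopped.
- robot.hold(seconds).
- kin.ik(position, orientation): joint angles nearest the present ones, or None.
- robot.observe(): the state.
- viewer.read_camera(name): name is "scene" or "top"; returns the picture (400x640x3 uint8, red, green, blue); there is no depth.
- viewer.camera_info(name): a dict with "camera_matrix" (3x3 intrinsics, pixels), "R" (3x3) and "t" (3): a world point X has camera coordinates R X + t. Camera axes: x right, y down, z forward; pixel columns grow to the right and rows downward; lengths in mm; the calibration is good to about 2 mm. A picture is of the moment at which its call begins. camera_info takes no time and is no camera call.
A pose or a line that the arm cannot do raises robot.IKError and nothing moves.
- robot.job_done(): hands the job in, once; it reports no verdict.
Trained networks look in the newest picture that a camera, given by its name, has taken for a name from the list of things; names that differ only in an ending like _2 or _b are one class to them, and where a whole thing is asked for, a point or a joint stands for the part that bears it (a point fixed in the world has none). Each returns a list of dicts, best first, with "confidence" (0 to 1); they miss things now and then, are a little off and sometimes report something else, mostly with a low value. They report only what shows in the picture. A call takes as long as a camera call.
- viewer.silhouettes(name, camera): "mask" (400x640 bool, what is visible of it).
- viewer.pinpoint(name, camera): "at" ([x, y, z] in mm, in the coordinates of the camera as it stood for that picture, good to about 4 mm: a listed point, or the origin of a listed thing).
The state is a dict: "t": time; "joints": joint angles; "joint_velocities": joint speeds; "joint_torque": joint torques, N m; "tcp_pos": TCP position; "tcp_rot": TCP orientation; "contact_force": force on the tool from outside, world axes, zero at the start; "wrist_torque": the same for the moment, N m; "grip_width": opening from 0.0 (shut) to 1.0 (fully open).
Only numpy, scipy, OpenCV 4.12 (cv2) and the standard library are available. Lean on these libraries where they do the work, as an engineer would, in place of code of your own. Each camera call takes 0.05 s, during which the arm holds its last target.

## Task

The moulder knives in the rack are going out to the grinder and their net weight is wanted. Take the stray bolt out of the bowl and the tape measure off the scale and leave both on the bench, stand the empty bowl squarely on the scale's platform, let go of it and press the tare key; then pull every knife in the rack out of its spring catch and put them all in the bowl, and leave the loaded bowl standing on the platform so that the weight can be read. Do not press tare again once a knife is in the bowl, and leave the other things on the bench where they are.

Things in the scene. Friction and masses are not known exactly. Their poses are not given: they have to be found in the camera images.
- scale: electronic bench scale, grey housing 226 mm (x) by 172 mm (y), fixed to the bench. Origin under its middle at bench level; its x axis points from the front to the back. The key panel (38 mm high) lies along the front edge (-x), the square steel platform behind it
- platform (a point): centre of the top face of the scale's platform, a rigid steel plate 152 x 152 mm, 60 mm above the bench; axes as the scale's
- tare_top (a point): middle of the top face of the tare key, a round raised key 22 mm across at the right end of the key panel (the only raised key; the two flat pads and the display beside it do nothing); 88 mm in front of and 56 mm to the right of the scale's origin
- tare (a joint): travel of the tare key in m, 0 = released, 0.005 = fully down; sprung, about 5 N presses it right down; it counts as pressed beyond 0.0035
- saw_head (a point): nearest low point of the fixed saw head that overhangs the bench behind the work on the right: from here it reaches away from the robot (+x) and upward, 0.11 m to the left and 0.14 m to the right; from 35 mm further back its hood reaches 0.38 m to the left, 0.17 m and more above the bench. Keep the gripper and the wrist in front of it
- rack: hardwood knife rack, 222 mm (x) by 50 mm (y), 42 mm high, fixed to the bench. Origin under its middle, x along the row. Four slots in a row along x, at x = -75, -25, 25 and 75 mm, 37.6 x 11 mm, floor 10 mm above the bench; each has a sprung roller catch that bites in a notch of the knife. A straight pull upward of about 10 to 12 N frees a knife; it then rubs with 5 to 9 N until it has left the slot. Some slots may be empty
- bowl: round open aluminium bowl, 140 mm across the rim, foot 133 mm across, 45 mm high, inner floor 6 mm above its underside, inner floor radius about 58 mm, inside rim radius 62 mm; the nearly upright wall is 8 mm thick and can be pinched from above at the rim. Origin at the centre of the underside, z up. About 0.2 kg
- bolt: steel bolt, 50 mm long, standing on its head in the bowl: head 21 mm across and 8 mm thick, shank 11.6 mm thick. Origin at the centre of the head's end face, z along the shank. It starts inside the bowl
- tape: yellow tape measure, 34 mm (x) by 71 mm (y), 64 mm high; origin at the centre of its underside, to be grasped across x (body 32 mm wide). It starts standing on the scale's platform. 0.25 kg
- knife_1: moulder knife 1, a steel plate 36 mm wide (x), 8 mm thick (y), 66 mm high (z), ribbed on one face; origin at its centre, z away from the ground edge; about 0.16 kg. If present it starts upright in the slot at x = -75 mm of the rack, edge down, its origin 43 mm above the bench and 33 mm of it standing out of the rack; absent in some runs
- knife_2: moulder knife 2, a steel plate 36 mm wide (x), 8 mm thick (y), 66 mm high (z), ribbed on one face; origin at its centre, z away from the ground edge; about 0.16 kg. If present it starts upright in the slot at x = -25 mm of the rack, edge down, its origin 43 mm above the bench and 33 mm of it standing out of the rack; absent in some runs
- knife_3: moulder knife 3, a steel plate 36 mm wide (x), 8 mm thick (y), 66 mm high (z), ribbed on one face; origin at its centre, z away from the ground edge; about 0.16 kg. If present it starts upright in the slot at x = 25 mm of the rack, edge down, its origin 43 mm above the bench and 33 mm of it standing out of the rack; absent in some runs
- knife_4: moulder knife 4, a steel plate 36 mm wide (x), 8 mm thick (y), 66 mm high (z), ribbed on one face; origin at its centre, z away from the ground edge; about 0.16 kg. If present it starts upright in the slot at x = 75 mm of the rack, edge down, its origin 43 mm above the bench and 33 mm of it standing out of the rack; absent in some runs
- screw_tin: round grey tin, 68 mm across, 39 mm high; a bystander, to be left where it is (origin: centre of its underside)
- carp_pencil: flat red carpenter's pencil, 178 mm long; a bystander, to be left where it is (origin: centre of its underside)
- moulding: primed moulding offcut, 85x48x32 mm; a bystander, to be left where it is (origin: centre of its underside)
- scrap: sawn wood offcut, 40x75x20 mm; a bystander, to be left where it is (origin: centre of its underside)

How it is judged:
By the outcome, as a careful person would: the job done as asked, in the order asked, and still so for the second after the job is handed in, with the robot touching nothing.
Of knife_1, knife_2, knife_3, knife_4 only 2 to 4 are there at a start; the rules pass over those that are not, and their reading is None.
At some moment in a run one of bowl, tape may be knocked a few centimetres aside while the robot is not near it.
Once in a run the grip may slacken for a moment while it holds something.
It also fails if it takes over 210 s, if anything falls off the work surface, if the arm or the gripper's body presses on something with over 40 N, if the wrist force passes 120 N, or if a joint passes its speed limit or range.

## Working session

There is one attempt and no reset: what is moved stays moved. The work goes in short steps, each a Python script; the robot and the scene stay as the last script left them, time stands still between calls to the robot, and variables do not carry over. Pictures are saved under pics/ and viewed, and the job is handed in when it is done.

```bash
ls; mkdir -p pics; python3 - <<'E'
from cell import robot, grip, kin, viewer
import cv2
for c in ("scene","top"):
    im=viewer.read_camera(c); cv2.imwrite(f"pics/{c}0.png",im[:,:,::-1])
    i=viewer.camera_info(c); print(c,i)
s=robot.observe(); print(s)
E
```

```text
pics
scene {'camera_matrix': array([[418.42449419,   0.        , 316.98092848],
       [  0.        , 418.42449419, 193.68276202],
       [  0.        ,   0.        ,   1.        ]]), 'R': array([[-0.90640427, -0.42233408, -0.00807648],
       [-0.25145169,  0.55482616, -0.79305736],
       [ 0.3394162 , -0.71679973, -0.60909342]]), 't': array([ 537.19518921,  133.1615963 , 1138.75000102])}
top {'camera_matrix': array([[513.68077822,   0.        , 312.92161466],
       [  0.        , 513.68077822, 191.24591636],
       [  0.        ,   0.        ,   1.        ]]), 'R': array([[ 0.01753532, -0.99983709, -0.00427848],
       [-0.98805695, -0.01667322, -0.15318444],
       [ 0.15308815,  0.00691352, -0.98818835]]), 't': array([ 171.73975995,  553.05020755, 1678.85494646])}
{'t': 0.1, 'joints': array([ 1.21400641,  0.46829913, -0.01162483,  1.6034769 ,  0.00598898,
        1.07139025, -0.05631112]), 'joint_velocities': array([ 0.00011307, -0.00359014,  0.00132707, -0.00174197, -0.00075067,
       -0.00131928,  0.00044446]), 'joint_torque': array([ 1.16166946e-03, -5.21639979e+01, -1.28661751e-02, -2.44362706e+01,
       -5.68802550e-02,  1.40505747e-02,  8.69559699e-05]), 'tcp_pos': array([ 200.43277787, -617.80447363,  213.75171349]), 'tcp_rot': array([ 2.05239099,  0.32622962, -2.05308002]), 'contact_force': array([ 0.27805696, -0.20602395, -0.43650509]), 'wrist_torque': array([-0.00637816, -0.0086251 , -0.01825596]), 'grip_width': 0.9988801701484626}
```

View pics/scene0.png

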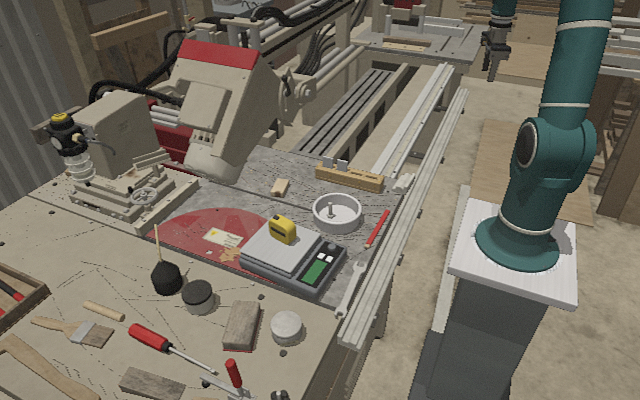

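View pics/top0.png

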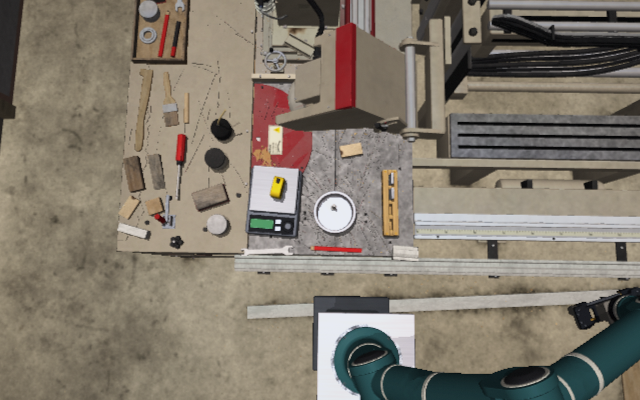

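```bash
cat > h.py <<'E'
from cell import robot, grip, kin, viewer
import numpy as np, cv2
from scipy.spatial.transform import Rotation as Ro
INFO={c:viewer.camera_info(c) for c in ("scene","top")}
def shot(c,name=None):
    im=viewer.read_camera(c)
    if name: cv2.imwrite(f"pics/{name}.png",im[:,:,::-1])
    return im
def pin(n,c,k=3):
    i=INFO[c]; out=[]
    for d in viewer.pinpoint(n,c)[:k]:
        out.append((round(d["confidence"],2),np.round(i["R"].T@(np.array(d["at"])-i["t"]),1)))
    return out
def proj(X,c):
    i=INFO[c]; p=i["camera_matrix"]@(i["R"]@np.array(X,float)+i["t"]); return p[:2]/p[2]
def back(uv,z,c):
    i=INFO[c]; d=i["R"].T@np.linalg.inv(i["camera_matrix"])@np.array([uv[0],uv[1],1.]); o=-i["R"].T@i["t"]
    return o+d*(z-o[2])/d[2]
def down(yaw):  # tool x down, jaw axis (tool y) at angle yaw in world xy
    y=np.array([np.cos(yaw),np.sin(yaw),0]); x=np.array([0,0,-1.])
    return Ro.from_matrix(np.c_[x,y,np.cross(x,y)]).as_rotvec()
def jawyaw():
    m=Ro.from_rotvec(robot.observe()["tcp_rot"]).as_matrix(); return np.arctan2(m[1,1],m[0,1])
E
python3 - <<'E'
from h import *
for c in ("scene","top"):
    shot(c)
    for n in ["scale","platform","tare_top","saw_head","rack","bowl","bolt","tape","knife_1","screw_tin","carp_pencil","moulding","scrap"]:
        print(c,n,pin(n,c,5))
print(jawyaw(), robot.observe()["t"])
E
```

```text
scene scale [(0.65, array([522.6, 316.7,   3.7])), (0.28, array([435.5, 507.1,  -5. ]))]
scene platform [(0.74, array([552.3, 314.4,  63.1]))]
scene tare_top [(0.64, array([427.4, 264.4,  49.3]))]
scene saw_head [(0.96, array([674.8, -91.5, 211.9]))]
scene rack [(0.84, array([511.8, -76.9,   2.8]))]
scene bowl [(0.68, array([479.7, 106.3,  -1.9])), (0.66, array([538. , -77.1,  46.3]))]
scene bolt [(0.55, array([500.2, 109.1,   8.2]))]
scene tape [(0.75, array([551.2, 294.3,  60.3]))]
scene knife_1 [(0.59, array([591.5, -76.1,  38.3])), (0.52, array([539.6, -77. ,  45.1]))]
scene screw_tin [(0.59, array([436.7, 505.3,  -4.7]))]
scene carp_pencil [(0.74, array([699.9,  53.1,   0.8])), (0.6, array([356.6, 108.6,  -1.8])), (0.34, array([517.6, 317.5,   6.6]))]
scene moulding [(0.65, array([ 3.521e+02, -1.277e+02,  2.000e-01]))]
scene scrap [(0.81, array([697.9,  53.9,   1.8]))]
top scale [(0.97, array([522.7, 313.4,   1.7]))]
top platform [(0.6, array([552.7, 308.4,  60. ])), (0.54, array([598.6, -80.3,  41.9]))]
top tare_top [(0.37, array([432.2, 267.3,  50.4]))]
top saw_head [(0.6, array([684.7, -91.1, 214.3]))]
top rack [(0.65, array([433.8, 267. ,  51.1])), (0.57, array([520.9, -77.8,  -2.5]))]
top bowl [(0.56, array([481.6, 108.4,   2.3]))]
top bolt [(0.49, array([502.2, 107.5,   4.6]))]
top tape [(0.63, array([557.5, 293.6,  59.3]))]
top knife_1 [(0.43, array([544.7, -72.3,  42.2])), (0.42, array([596.4, -81.1,  42.4]))]
top screw_tin [(0.71, array([438.4, 501.9,  -7.1]))]
top carp_pencil [(0.59, array([357. , 106.9,   4.6]))]
top moulding [(0.58, array([ 349. , -127.5,    3.8]))]
top scrap [(0.59, array([ 7.041e+02,  5.220e+01, -5.000e-01]))]
-1.2570992406867925 1.5
```

```bash
python3 - <<'E'
from h import *
a=cv2.imread("pics/top0.png")[130:270,235:425]; cv2.imwrite("pics/topc.png",cv2.resize(a,None,fx=4,fy=4,interpolation=2))
a=cv2.imread("pics/scene0.png")[145:305,230:420]; cv2.imwrite("pics/scenec.png",cv2.resize(a,None,fx=3.7,fy=3.7,interpolation=2))
E
```

```text
(no output)
```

View pics/topc.png

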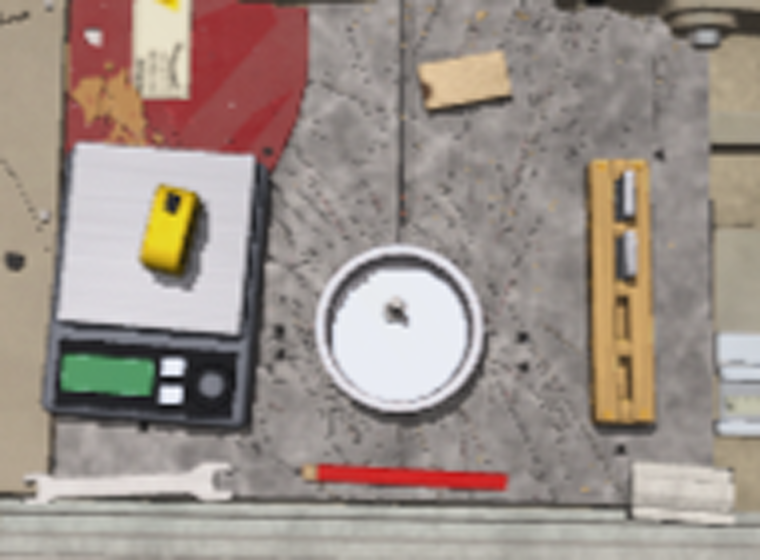

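View pics/scenec.png

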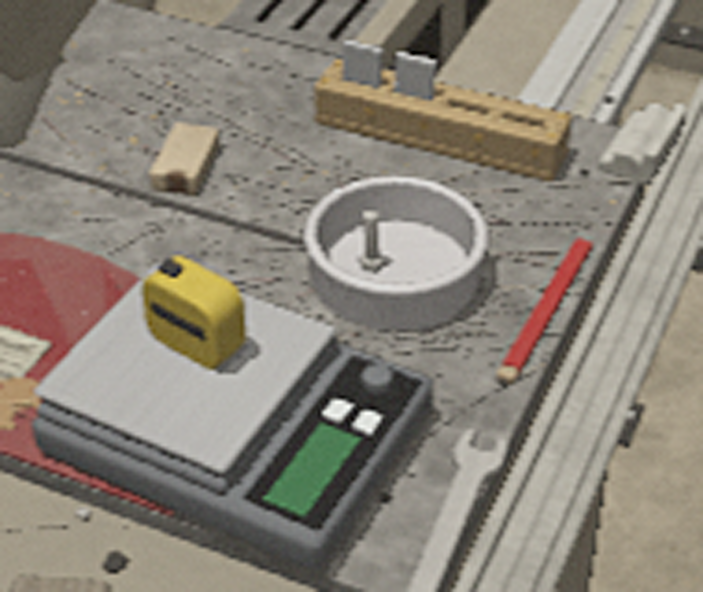

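```bash
python3 - <<'E'
from h import *
def b(l,z):
    P=np.array([back((235+u/4,130+v/4),z,"top") for u,v in l]); print(np.round(P,1).tolist(),"mean",P.mean(0).round(1)); return P
b([(75,143),(257,157),(240,333),(57,320)],60)
b([(588,160),(650,160),(653,425),(594,425)],42)
b([(624,170),(634,218)],76); b([(624,231),(636,280)],76)
b([(622,298),(622,340),(624,358),(624,396)],42)
b([(212,384)],44)
b([(158,187),(192,187),(175,270),(140,262)],124)
b([(400,247),(400,411),(316,328),(485,328)],45)
b([(396,305)],56)
E
```

```text
[[630.3, 380.6, 60.0], [621.0, 228.1, 60.0], [473.0, 238.9, 60.0], [481.2, 390.2, 60.0]] mean [551.4 309.4  60. ]
[[626.6, -50.5, 42.0], [627.5, -102.7, 42.0], [404.4, -103.5, 42.0], [403.5, -54.8, 42.0]] mean [515.5 -77.9  42. ]
[[611.9, -75.8, 76.0], [571.8, -83.8, 76.0]] mean [591.9 -79.8  76. ]
[[560.9, -75.5, 76.0], [520.4, -85.1, 76.0]] mean [540.6 -80.3  76. ]
[[509.8, -78.5, 42.0], [474.5, -78.3, 42.0], [459.5, -79.9, 42.0], [427.9, -79.7, 42.0]] mean [467.9 -79.1  42. ]
[[431.9, 261.8, 44.0]] mean [431.9 261.8  44. ]
[[582.4, 304.7, 124.0], [582.9, 277.4, 124.0], [515.5, 289.2, 124.0], [521.4, 317.3, 124.0]] mean [550.5 297.2 124. ]
[[549.2, 107.3, 45.0], [412.1, 105.8, 45.0], [479.9, 176.4, 45.0], [482.3, 35.9, 45.0]] mean [480.9 106.4  45. ]
[[498.9, 110.5, 56.0]] mean [498.9 110.5  56. ]
```

```bash
python3 - <<'E'
from h import *
for p in [(500,109,220),(520,0,220),(552,296,220),(620,165,160),(482,40,150),(552,245,220),(430,262,200),(592,-79,46),(541,-79,150)]:
    for yw in (-np.pi/2,np.pi/2):
        q=kin.ik(p,down(yw)); print(p,round(yw,2),None if q is None else np.round(q,2))
E
```

```text
(500, 109, 220) -1.57 [ 0.38  0.34 -0.79  1.89  0.28  1.02 -2.1 ]
(500, 109, 220) 1.57 [ 0.62  0.49 -1.15  1.88  0.51  1.1   0.85]
(520, 0, 220) -1.57 [ 0.39  0.3  -0.54  1.89  0.18  1.01 -1.8 ]
(520, 0, 220) 1.57 [ 0.71  0.41 -0.96  1.87  0.39  1.06  1.17]
(552, 296, 220) -1.57 [ 0.11  0.63 -0.96  1.61  0.54  1.19 -2.54]
(552, 296, 220) 1.57 [ 0.14  0.66 -1.02  1.61  0.59  1.21  0.57]
(620, 165, 160) -1.57 [ 0.13  0.6  -0.62  1.64  0.4   1.03 -2.19]
(620, 165, 160) 1.57 [ 0.29  0.7  -0.89  1.63  0.59  1.1   0.81]
(482, 40, 150) -1.57 [ 0.36  0.35 -0.6   2.03  0.26  0.84 -1.96]
(482, 40, 150) 1.57 [ 0.71  0.52 -1.07  2.01  0.57  0.95  0.91]
(552, 245, 220) -1.57 [ 0.14  0.54 -0.85  1.67  0.44  1.13 -2.4 ]
(552, 245, 220) 1.57 [ 0.26  0.64 -1.06  1.67  0.59  1.2   0.63]
(430, 262, 200) -1.57 [ 0.32  0.54 -1.2   1.92  0.57  1.09 -2.69]
(430, 262, 200) 1.57 [ 0.24  0.46 -1.06  1.92  0.47  1.03  0.54]
(592, -79, 46) -1.57 [ 0.24  0.61 -0.21  1.83  0.18  0.72 -1.65]
(592, -79, 46) 1.57 [ 0.57  0.71 -0.67  1.81  0.59  0.82  1.18]
(541, -79, 150) -1.57 [ 0.35  0.4  -0.33  1.9   0.17  0.87 -1.63]
(541, -79, 150) 1.57 [ 0.68  0.5  -0.75  1.88  0.42  0.93  1.29]
```

```bash
cat >> h.py <<'E'
Y=np.pi/2
def st(tag=""):
    s=robot.observe(); print(tag,"t%.1f"%s["t"],"tcp",s["tcp_pos"].round(1),"F",s["contact_force"].round(1),"g %.3f (%.1fmm)"%(s["grip_width"],s["grip_width"]*92)); return s
E
python3 - <<'E'
from h import *
robot.movep((480,60,240),down(Y)); st()
print(robot.observe()["joints"].round(2))
shot("top","t1"); print(pin("bolt","top"),pin("bowl","top"))
shot("scene","s1"); print(pin("bolt","scene"),pin("bowl","scene"))
robot.movep((500,109,140),down(Y)); grip(0.4,30); st()
E
```

```text
t4.1 tcp [480.2  59.1 239.8] F [ 0.2 -0.2 -0.5] g 1.003 (92.3mm)
[ 0.72  0.35 -1.09  1.92  0.36  1.08  1.06]
[(0.3, array([684.7, -89.6, 214.6]))] [(0.86, array([4.846e+02, 1.093e+02, 3.000e-01]))]
[(0.46, array([497.9, 112. ,   9.2]))] [(0.58, array([479.3, 108.9,  -3.1]))]
 t5.8 tcp [500.  109.1 139.9] F [ 0.6 -0.4 -0.2] g 0.403 (37.1mm)
```

```bash
python3 - <<'E'
from h import *
robot.servo_line((500,109,24),feed=100); st()
grip(0.0,30); st("closed")
robot.servo_line((500,109,110),feed=100); st()
shot("scene","s2")
a=cv2.imread("pics/s2.png")[110:310,230:420]; cv2.imwrite("pics/s2c.png",cv2.resize(a,None,fx=3,fy=3))
E
```

```text
t7.2 tcp [500.5 109.1  24.6] F [0.1 0.4 0.1] g 0.399 (36.7mm)
closed t7.7 tcp [500.3 109.2  24.3] F [0.6 0.5 2.5] g 0.121 (11.1mm)
 t8.7 tcp [499.6 108.7 109.4] F [-0.2  1.  -1. ] g 0.115 (10.6mm)
```

View pics/s2c.png

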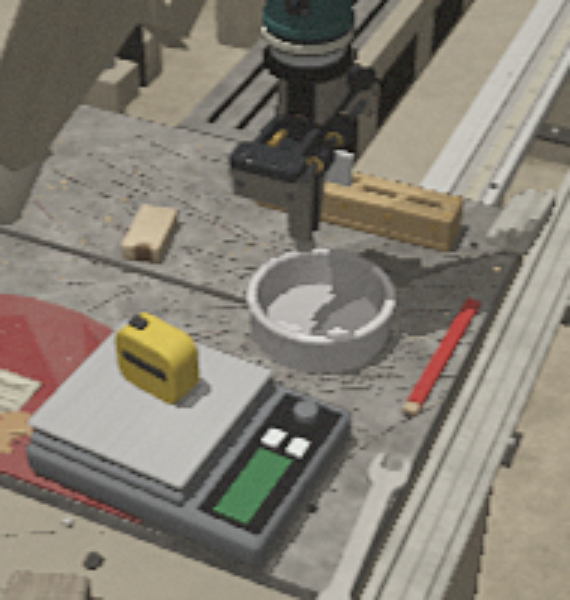

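The bolt is out of the bowl, held between the fingers at about (303,240) in the crop. I'll set it down at (520,0).

```bash
python3 - <<'E'
from h import *
robot.servo_line((520,-2,110),feed=150); st()
robot.servo_line((520,-2,40),feed=120)
robot.servo_line((520,-2,19.5),feed=40); st("low")
grip(0.35); robot.hold(.2)
robot.servo_line((520,-2,120),feed=120); st()
robot.movep((470,150,240),down(Y-0.1))
shot("top","t3"); print(pin("bolt","top"),pin("tape","top"),pin("bowl","top"))
shot("scene","s3"); print(pin("bolt","scene"),pin("tape","scene"),pin("bowl","scene"))
a=cv2.imread("pics/s3.png")[110:310,230:420]; cv2.imwrite("pics/s3c.png",cv2.resize(a,None,fx=3,fy=3))
a=cv2.imread("pics/t3.png")[120:270,235:425]; cv2.imwrite("pics/t3c.png",cv2.resize(a,None,fx=4,fy=4))
E
```

```text
t9.6 tcp [519.8  -1.  110. ] F [-1.2 -0.1 -0.4] g 0.121 (11.1mm)
low t11.0 tcp [520.   -1.9  19.4] F [ 0.8 -0.2 -0.6] g 0.120 (11.0mm)
 t12.7 tcp [519.5  -2.2 119.4] F [-0.3  1.1  0.1] g 0.352 (32.4mm)
[(0.39, array([523.3,  -5.4,   0. ]))] [(0.74, array([554.3, 297.4,  62.7])), (0.32, array([432.2, 267.4,  51. ]))] [(0.65, array([482.5, 105.8,  -1.5]))]
[(0.51, array([516.7,  -3.5,   3.2]))] [(0.64, array([551.7, 296.2,  60.6]))] [(0.61, array([518.8, 316.3,   3.8])), (0.57, array([478.6, 105.1,  -1.6]))]
```

View pics/s3c.png

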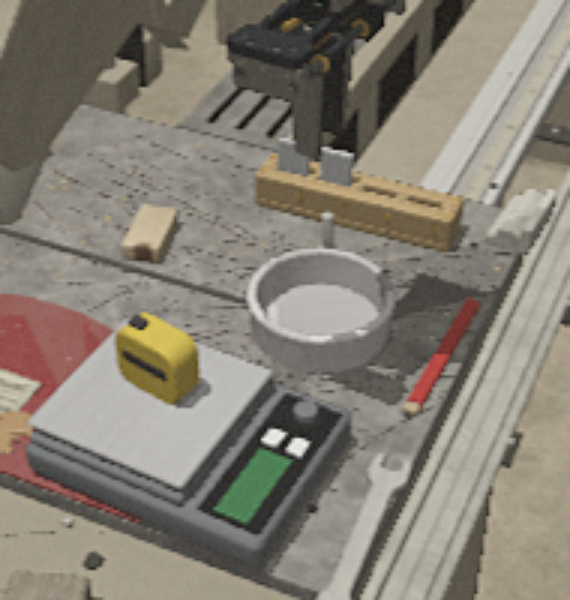

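View pics/t3c.png

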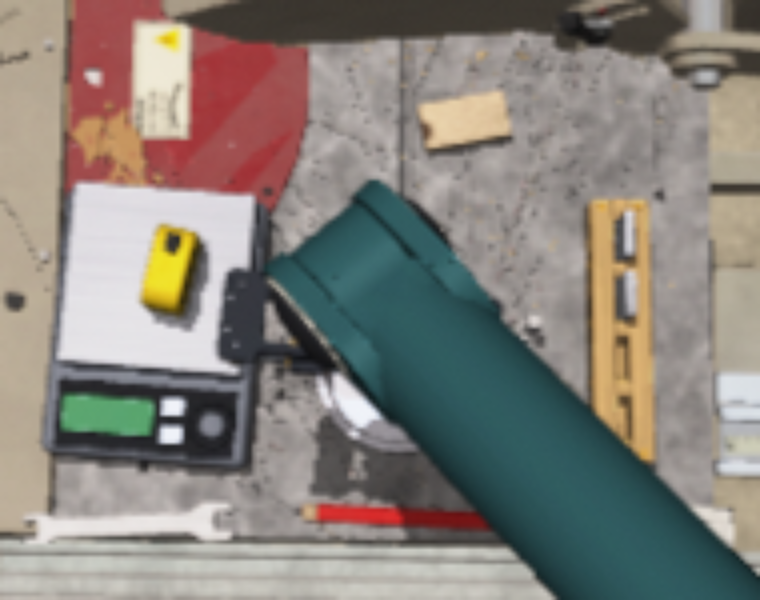

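```bash
python3 - <<'E'
from h import *
robot.movep((552,297,200),down(1.41)); grip(0.68,35)
shot("scene","s4"); print(pin("tape","scene"),pin("bowl","scene"))
robot.servo_line((552,297,77),feed=100); st()
grip(0,35); st("closed")
robot.servo_line((552,297,180),feed=100); st()
robot.servo_line((600,180,180),feed=150,rotation=down(Y));st()
shot("scene","s5")
a=cv2.imread("pics/s5.png")[60:310,210:420]; cv2.imwrite("pics/s5c.png",cv2.resize(a,None,fx=2.4,fy=2.4))
E
```

```text
[(0.84, array([551.7, 296.2,  60.7]))] [(0.92, array([478. , 105.4,  -2.1]))]
 t16.8 tcp [552.4 297.3  77.7] F [-0.2 -0.1  1. ] g 0.685 (63.0mm)
closed t17.3 tcp [552.2 297.5  77.3] F [-0.9  2.   1.8] g 0.349 (32.1mm)
 t18.5 tcp [551.7 296.6 179.2] F [ 0.9  0.4 -2. ] g 0.349 (32.1mm)
 t19.5 tcp [599.4 181.2 180. ] F [-0.1  0.9 -2.2] g 0.351 (32.3mm)
```

View pics/s5c.png

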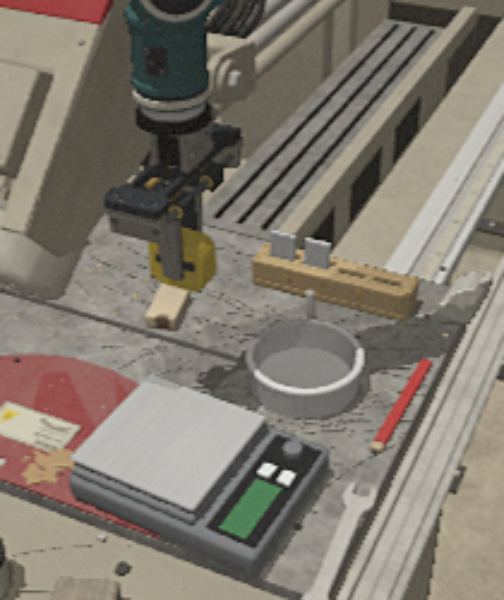

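The tape is held off the scale and the platform is clear. I'll place the tape on the bench between the bowl and the scale, further back.

```bash
python3 - <<'E'
from h import *
robot.servo_line((605,168,60),feed=120); st()
robot.servo_line((605,168,18),feed=40); st("low")
grip(0.55); robot.hold(.2)
robot.servo_line((605,168,150),feed=130); st()
robot.movep((430,-10,220),down(Y))
shot("scene","s6"); print(pin("tape","scene"),pin("bowl","scene"))
shot("top","t6"); print(pin("tape","top"),pin("bowl","top"))
for c in("s6","t6"):
    im=cv2.imread(f"pics/{c}.png"); a=im[110:310,220:420]; cv2.imwrite(f"pics/{c}c.png",cv2.resize(a,None,fx=3,fy=3))
E
```

```text
t20.7 tcp [605.5 168.5  60.9] F [ 0.7  0.8 -2.7] g 0.345 (31.7mm)
low t21.9 tcp [605.2 168.1  18.3] F [-0.4  0.5 -1.5] g 0.351 (32.3mm)
 t23.8 tcp [604.5 167.7 149.1] F [-1.2  0.   0.2] g 0.552 (50.8mm)
[(0.89, array([6.039e+02, 1.687e+02, 6.000e-01]))] [(0.87, array([479.9, 105.9,  -4. ]))]
[(0.54, array([6.081e+02, 1.646e+02, 2.000e-01]))] [(0.6, array([482.7, 108.7,  -1.6])), (0.23, array([521.8, 312.6,  -3.9]))]
```

View pics/s6c.png

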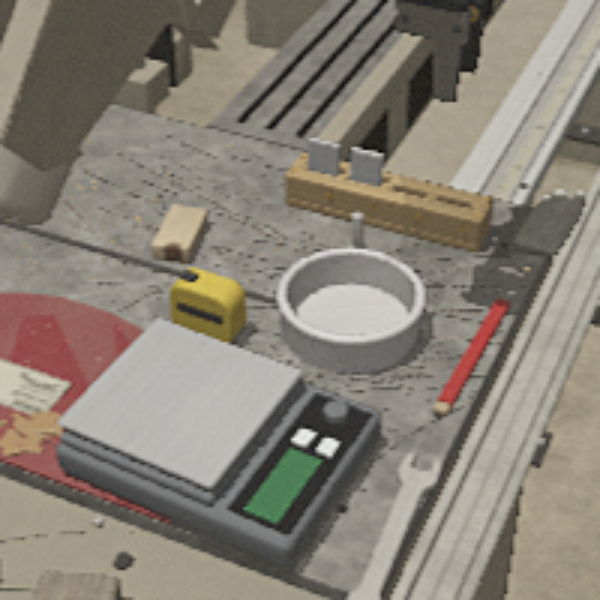

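View pics/t6c.png

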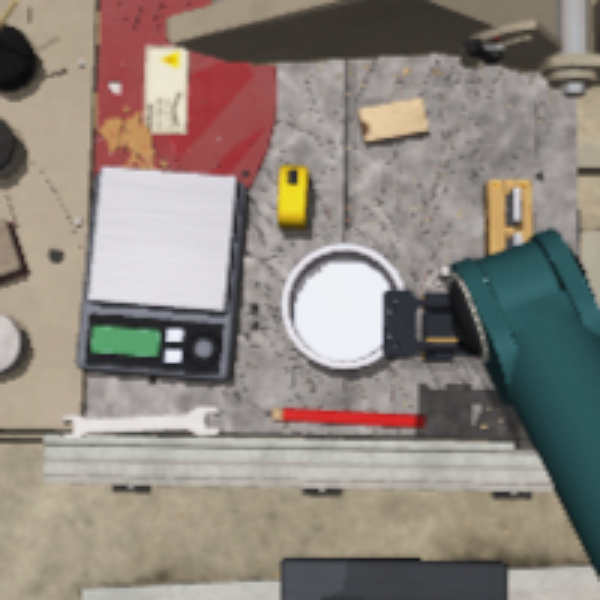

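The tape stands upright at about (605,168) on the bench. The bowl is still at (481,106), so I'll pinch its right rim.

```bash
python3 - <<'E'
from h import *
robot.movep((481,40.5,120),down(Y)); grip(0.3,45)
robot.servo_line((481,40.5,20),feed=80); st()
grip(0,45); st("closed")
robot.servo_line((481,40.5,40),feed=60); st("lift")
robot.servo_line((481,40.5,150),feed=100); st("lift")
shot("scene","s7"); print(pin("bowl","scene")); shot("top","t7");print(pin("bowl","top"))
for c in("s7","t7"):
    im=cv2.imread(f"pics/{c}.png"); a=im[90:290,220:420]; cv2.imwrite(f"pics/{c}c.png",cv2.resize(a,None,fx=3,fy=3))
E
```

```text
t27.6 tcp [481.3  40.5  20.4] F [-1.  -1.1  0.5] g 0.300 (27.6mm)
closed t28.0 tcp [480.8  41.2  20.4] F [-3.3  1.1  5. ] g 0.095 (8.7mm)
lift t28.5 tcp [481.2  39.6  40.1] F [-0.1  0.3 -2.6] g 0.084 (7.8mm)
lift t29.7 tcp [480.5  40.4 149.4] F [-0.3  0.5 -2.2] g 0.080 (7.3mm)
[(0.74, array([480.6,  95.9, 121.7]))]
[(0.56, array([486.6, 102.1, 120.8]))]
```

View pics/s7c.png

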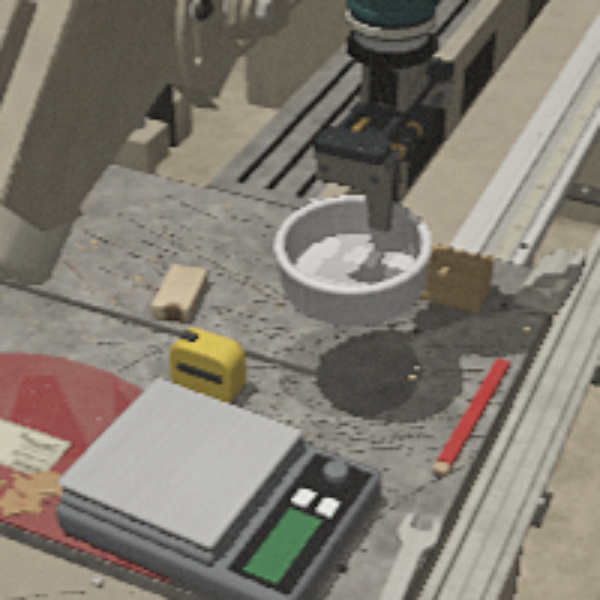

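```bash
python3 - <<'E'
from h import *
robot.servo_line((552,244.5,150),feed=120); st()
shot("scene"); print(pin("bowl","scene"))
for z in (110,100,95,92,89,86,84,82,80.5):
    robot.servo_line((552,244.5,z),feed=60 if z>105 else 30); s=st(z)
    if s["contact_force"][2]>6: break
shot("scene","s8"); print(pin("bowl","scene"),pin("platform","scene"))
for c in("s8",):
    im=cv2.imread(f"pics/{c}.png"); a=im[110:310,220:420]; cv2.imwrite(f"pics/{c}c.png",cv2.resize(a,None,fx=3,fy=3))
E
```

```text
t31.9 tcp [552.  243.8 150. ] F [-0.5 -0.3 -2.7] g 0.085 (7.8mm)
[(0.86, array([555.7, 300.5, 121.9]))]
110 t32.8 tcp [552.1 244.8 110.2] F [-0.5  0.1 -2.1] g 0.084 (7.7mm)
100 t33.3 tcp [551.9 244.5  99.8] F [-0.1  0.2 -2. ] g 0.081 (7.4mm)
95 t33.6 tcp [551.8 244.4  94.7] F [ 0.6 -0.9 -2.5] g 0.085 (7.8mm)
92 t33.8 tcp [551.9 244.4  91.8] F [ 0.3  0.3 -3.3] g 0.086 (7.9mm)
89 t34.1 tcp [552.4 244.8  89.4] F [ 1.2 -0.9 -0.3] g 0.084 (7.7mm)
86 t34.3 tcp [552.8 244.2  86.6] F [ 0.1 -4.8  6.9] g 0.086 (7.9mm)
[(0.57, array([553. , 304.6,  58.5]))] []
```

View pics/s8c.png

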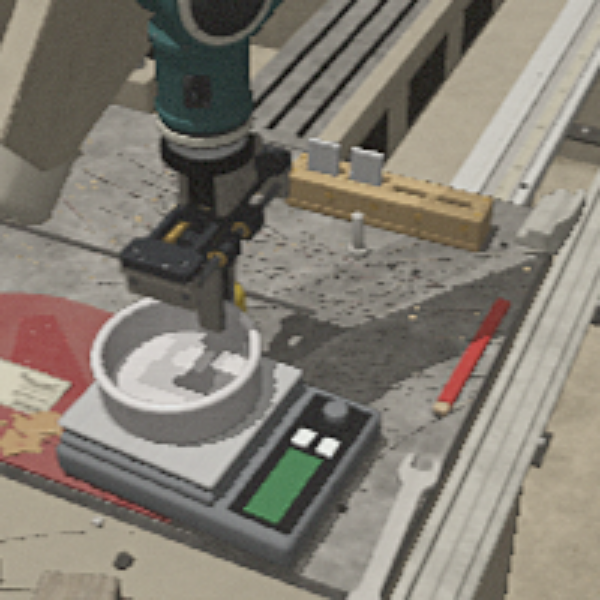

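```bash
python3 - <<'E'
from h import *
for z in (84,82,80.5):
    robot.servo_line((552,244.5,z),feed=30); s=st(z)
    if s["contact_force"][2]>20: break
grip(0.25); robot.hold(.3); st("open")
robot.servo_line((552,244.5,150),feed=100); st()
robot.movep((430,150,220),down(Y))
shot("scene","s9"); print(pin("bowl","scene"),pin("platform","scene"),pin("tape","scene"),pin("bolt","scene"))
shot("top","t9"); print(pin("bowl","top"),pin("platform","top"),pin("scale","top"))
for c in("s9","t9"):
    im=cv2.imread(f"pics/{c}.png"); a=im[110:310,220:420]; cv2.imwrite(f"pics/{c}c.png",cv2.resize(a,None,fx=3,fy=3))
E
```

```text
84 t34.7 tcp [552.9 243.7  84.8] F [-1.  -5.3  8.7] g 0.092 (8.4mm)
82 t35.0 tcp [553.1 243.3  82.9] F [-0.6 -7.1  8. ] g 0.089 (8.2mm)
80.5 t35.2 tcp [553.2 243.   81.5] F [-1.2 -6.9  9.2] g 0.090 (8.3mm)
open t35.9 tcp [552.  244.6  80.5] F [-0.6 -0.   0.1] g 0.249 (22.9mm)
 t36.8 tcp [551.8 244.1 149.6] F [ 0.  -0.1  0.1] g 0.251 (23.1mm)
[(0.93, array([552.3, 304. ,  57.8]))] [] [] [(0.64, array([518.3,  -4.5,   2.7]))]
[] [(0.6, array([357.4, 107. ,   5.5]))] [(0.77, array([522. , 311.7,   0.8]))]
```

View pics/s9c.png

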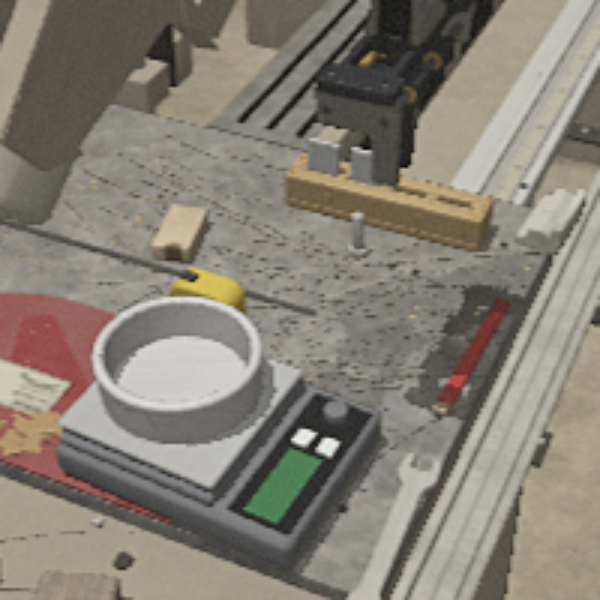

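View pics/t9c.png

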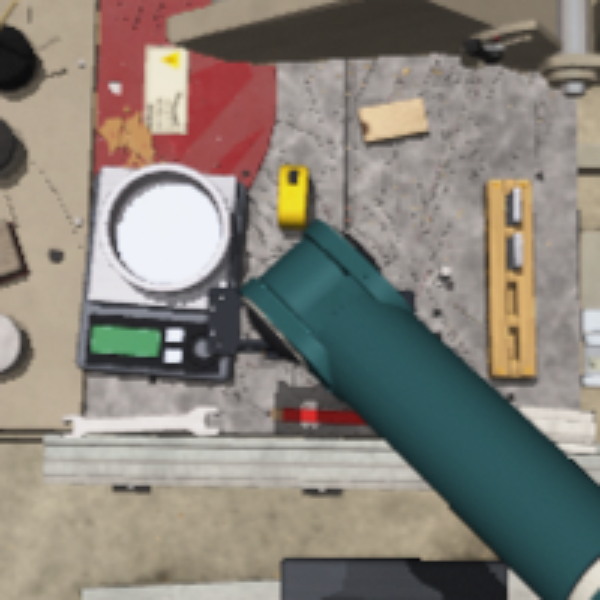

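```bash
python3 - <<'E'
from h import *
for c in ("top","scene"):
    shot(c); d=viewer.silhouettes("bowl",c); 
    for m in d[:2]:
        k=m["mask"].astype(np.uint8); print(c,round(m["confidence"],2),k.sum(),cv2.boundingRect(k))
    k=d[0]["mask"].astype(np.uint8)
    # fit circle pose: model hull of rim circle(R70,z105)+foot circle(R66.5,z60)
    from scipy.optimize import minimize
    a=np.linspace(0,2*np.pi,60)
    def hull(p,z0=60):
        P=[proj((p[0]+r*np.cos(t),p[1]+r*np.sin(t),z),c) for r,z in((70,z0+45),(66.5,z0)) for t in a]
        h=cv2.convexHull(np.array(P,np.float32)); im=np.zeros((400*4,640*4),np.uint8); cv2.fillPoly(im,[np.int32(h*4+1.5)],1); return im
    K=cv2.resize(k,None,fx=4,fy=4,interpolation=0)
    f=lambda p:-(K&hull(p)).sum()/(K|hull(p)).sum()
    r=minimize(f,(552,307),method="Nelder-Mead",options=dict(initial_simplex=[(552,307),(558,307),(552,313)],maxiter=40)); print(c,r.x,r.fun)
    im=cv2.imread("pics/t9.png" if c=="top" else "pics/s9.png")
    im=cv2.resize(im,None,fx=4,fy=4)
    for p,col in(((*r.x,),(0,0,255)),):
        hh,_=cv2.findContours(hull(p),0,1); cv2.drawContours(im,hh,-1,col,1)
    u=proj((552,310,60),c); 
    R=lambda x,y:(552+x*np.cos(-.06)-y*np.sin(-.06),310+x*np.sin(-.06)+y*np.cos(-.06),60)
    q=np.array([proj(R(x,y),c)*4 for x,y in((76,76),(76,-76),(-76,-76),(-76,76))]); cv2.polylines(im,[np.int32(q)],True,(0,255,0),1)
    u=u*4; cv2.imwrite(f"pics/{c}ov.png",im[int(u[1])-280:int(u[1])+280,int(u[0])-300:int(u[0])+300])
print(robot.observe()["t"])
E
```

```text
top 0.74 1076 (380, 170, 19, 68)
top 0.68 1403 (253, 166, 42, 41)
top [552. 307.] 0.0
scene 0.62 2198 (250, 209, 56, 49)
scene [414.75   417.8125] 0.0
38.1417<stdin>:14: RuntimeWarning: overflow encountered in scalar negative
```

View pics/topov.png

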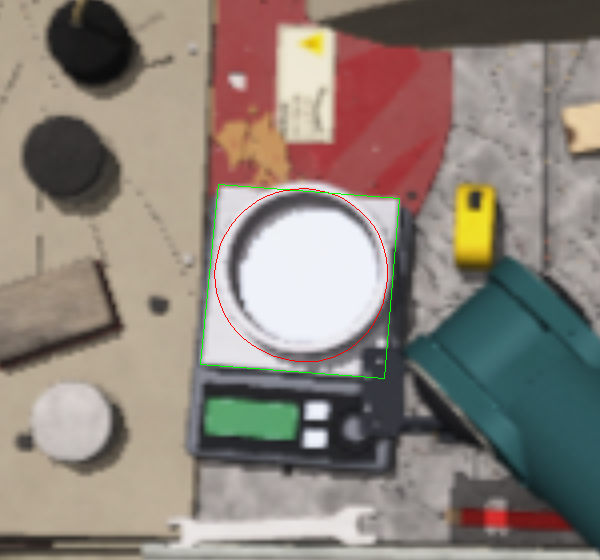

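View pics/sceneov.png

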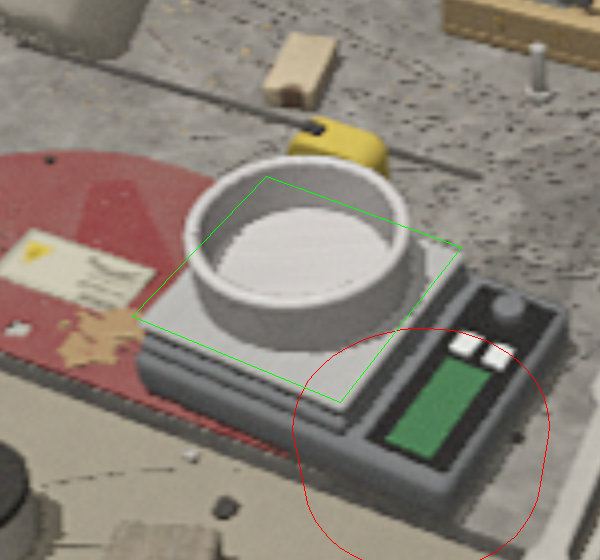

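```bash
python3 - <<'E'
from h import *
from scipy.optimize import minimize
a=np.linspace(0,2*np.pi,60)
for c,idx in (("top",1),("scene",0)):
    shot(c); ds=viewer.silhouettes("bowl",c)
    for d in ds:
        k=d["mask"].astype(np.uint8); bx=cv2.boundingRect(k); print(c,round(d["confidence"],2),bx)
        if not(245<=bx[0]<=262): continue
        def hull(p):
            P=[proj((p[0]+r*np.cos(t),p[1]+r*np.sin(t),z),c) for r,z in((70,105),(66.5,60)) for t in a]
            h=cv2.convexHull(np.array(P,np.float32)); im=np.zeros((1600,2560),np.uint8); cv2.fillPoly(im,[np.int32(h*4+1.5)],1); return im
        K=cv2.resize(k,None,fx=4,fy=4,interpolation=0)
        f=lambda p:-float((K&hull(p)).sum())/float((K|hull(p)).sum())
        r=minimize(f,(552,307),method="Nelder-Mead",options=dict(initial_simplex=[(552,307),(558,307),(552,313)],maxiter=40)); print(c,r.x,r.fun)
E
```

```text
top 0.92 (253, 165, 43, 43)
top [556.99414444 306.50092316] -0.9778537765358468
scene 0.75 (250, 209, 57, 49)
scene [555.63172276 306.1324276 ] -0.9702316518726998
```

```bash
python3 - <<'E'
from h import *
robot.movep((556.5,240.5,150),down(Y)); grip(0.25,15)
robot.servo_line((556.5,240.5,84),feed=80)
grip(0,15); st("closed")
robot.servo_line((552,244,84),feed=20); st("slid")
grip(0.25); robot.hold(.2)
robot.servo_line((552,244,160),feed=100)
robot.movep((431,200,160),down(Y)); grip(0,15)
from scipy.optimize import minimize
a=np.linspace(0,2*np.pi,60)
for c in ("top","scene"):
    shot(c,"a_"+c); ds=viewer.silhouettes("bowl",c)
    for d in ds:
        k=d["mask"].astype(np.uint8); bx=cv2.boundingRect(k); print(c,round(d["confidence"],2),bx)
        if not(245<=bx[0]<=262): continue
        def hull(p):
            P=[proj((p[0]+r*np.cos(t),p[1]+r*np.sin(t),z),c) for r,z in((70,105),(66.5,60)) for t in a]
            h=cv2.convexHull(np.array(P,np.float32)); im=np.zeros((1600,2560),np.uint8); cv2.fillPoly(im,[np.int32(h*4+1.5)],1); return im
        K=cv2.resize(k,None,fx=4,fy=4,interpolation=0)
        f=lambda p:-float((K&hull(p)).sum())/float((K|hull(p)).sum())
        r=minimize(f,(552,307),method="Nelder-Mead",options=dict(initial_simplex=[(552,307),(558,307),(552,313)],maxiter=40)); print(c,r.x,r.fun)
st()
im=cv2.imread("pics/a_scene.png"); a=im[150:310,220:380]; cv2.imwrite("pics/ac.png",cv2.resize(a,None,fx=3.7,fy=3.7,interpolation=2))
E
```

```text
closed t40.6 tcp [556.8 241.   84.6] F [-0.6  0.3  2.4] g 0.098 (9.0mm)
slid t41.0 tcp [552.9 243.4  84.5] F [ 2.8 -3.9  6.6] g 0.097 (8.9mm)
top 0.61 (253, 165, 43, 43)
top [555.65612615 307.48078127] -0.974826170729664
scene 0.67 (251, 208, 57, 50)
scene [554.0574367  304.79699409] -0.9582995294499432
scene 0.57 (238, 229, 109, 70)
 t43.8 tcp [431.  200.1 160. ] F [0.6 0.7 0.2] g 0.007 (0.6mm)
```

View pics/ac.png

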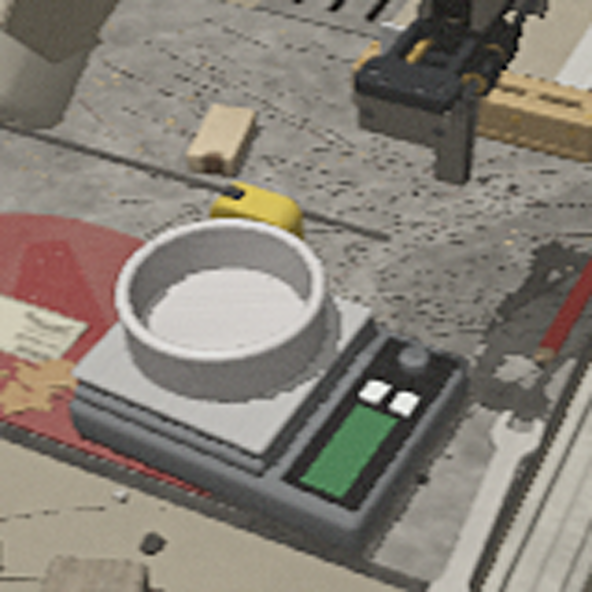

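```bash
python3 - <<'E'
from h import *
robot.servo_line((431,263.5,100),feed=150)
robot.servo_line((431,263.5,56),feed=60); s=st(); f0=s["contact_force"][2]
z=56; pressed=False
while z>36:
    z-=1.0; robot.servo_line((431,263.5,z),feed=25); s=robot.observe(); f=s["contact_force"][2]-f0
    if f>1: print(round(z,1),s["tcp_pos"].round(1),round(f,1))
    if f>9: pressed=True; break
robot.hold(.3); st("held")
robot.servo_line((431,263.5,100),feed=60); st("up")
E
```

```text
t45.4 tcp [431.1 263.8  56.2] F [ 0.3 -0.  -0.2] g 0.007 (0.7mm)
51.0 [431.1 263.6  51.1] 2.1
50.0 [431.1 263.6  50.1] 1.7
49.0 [431.1 263.6  49.1] 3.2
48.0 [431.1 263.6  48.1] 4.0
47.0 [431.1 263.6  47.1] 4.4
46.0 [431.1 263.6  46.4] 8.8
45.0 [431.2 263.6  46.2] 17.8
held t48.5 tcp [431.2 263.6  46.2] F [-3.2 -3.7 17.7] g 0.001 (0.1mm)
up t49.6 tcp [430.8 263.3  99.7] F [-0.4 -0.6  0. ] g 0.003 (0.3mm)
```

Tare pressed fully: the spring took up from z 51 and the key bottomed at z 46. Next is knife 3, in the +25 slot.

```bash
python3 - <<'E'
from h import *
robot.servo_line((431,200,200),feed=200)
robot.movep((470,-30,200),down(Y)); grip(0.45,60)
shot("top","t10"); print(pin("bowl","top"),pin("rack","top"),pin("knife_1","top"))
shot("scene","s10"); print(pin("bowl","scene"),pin("knife_1","scene"))
robot.movep((541,-78.5,130),down(Y+.01)); 
robot.servo_line((541,-78.5,48),feed=80); st()
grip(0.15,20); st("near")
grip(0.0,20); s=st("closed")
E
```

```text
[(0.91, array([554.3, 304.2,  60.7]))] [] [(0.64, array([436.4, 505.1,  -4.1])), (0.46, array([595.7, -78.8,  40.7]))]
[(0.98, array([552.2, 299.8,  58.2]))] [(0.68, array([542.2, -78.4,  42.7])), (0.64, array([586.2, -76.2,  40.3])), (0.21, array([358.8, 105.1,   0.5]))]
 t54.0 tcp [541.4 -78.5  48.5] F [-0.2 -0.1 -0.6] g 0.448 (41.2mm)
near t54.6 tcp [541.  -78.5  48. ] F [-0.2  0.3  0.2] g 0.151 (13.9mm)
closed t54.8 tcp [540.9 -77.6  47.9] F [-0.2  2.8 -0.7] g 0.087 (8.0mm)
```

```bash
python3 - <<'E'
from h import *
grip(0.0,60); st("tight")
for z in (50,53,56,60,70,85,100):
    robot.servo_line((541,-77.8,z),feed=40); st(z)
robot.servo_line((541,-77.8,170),feed=120); st()
shot("scene","s11"); print(pin("knife_1","scene"))
im=cv2.imread("pics/s11.png"); a=im[60:310,210:420]; cv2.imwrite("pics/s11c.png",cv2.resize(a,None,fx=2.4,fy=2.4,interpolation=2))
E
```

```text
tight t55.1 tcp [540.9 -77.6  47.9] F [-0.2  4.4 -1.4] g 0.080 (7.3mm)
50 t55.3 tcp [541.  -77.6  49.8] F [ 1.4  4.3 -5.9] g 0.084 (7.7mm)
53 t55.6 tcp [541.1 -77.6  53. ] F [ 2.4  3.8 -6. ] g 0.079 (7.3mm)
56 t55.8 tcp [541.1 -77.6  56.2] F [ 1.6  4.7 -4.1] g 0.081 (7.4mm)
60 t56.1 tcp [541.1 -77.6  60.4] F [ 0.1  3.7 -0.1] g 0.080 (7.4mm)
70 t56.5 tcp [541.  -77.7  70.5] F [-0.4  4.8  1.4] g 0.085 (7.8mm)
85 t57.0 tcp [541.1 -78.8  85.2] F [ 0.3  0.3 -2. ] g 0.083 (7.6mm)
100 t57.5 tcp [541.1 -77.9 100.2] F [-0.1  0.1 -2.4] g 0.083 (7.6mm)
 t58.2 tcp [540.5 -78.  169.5] F [-0.   0.7 -1.6] g 0.087 (8.0mm)
[(0.66, array([586.5, -77.4,  36.9])), (0.42, array([540.8, -77.9, 165.2]))]
```

View pics/s11c.png

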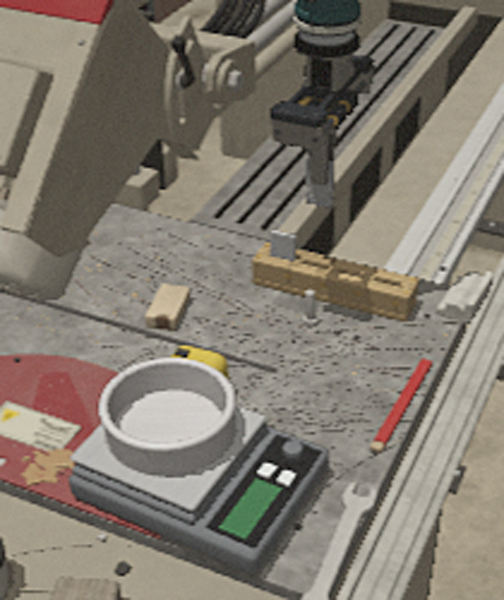

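```bash
cat >> h.py <<'E'
def tilt(a):
    x=np.array([0,np.sin(a),-np.cos(a)]); y=np.array([0,np.cos(a),np.sin(a)])
    return Ro.from_matrix(np.c_[x,y,np.cross(x,y)]).as_rotvec(), x
E
python3 - <<'E'
from h import *
robot.servo_line((541,100,175),feed=180); st()
rv,x=tilt(.3)
B=np.array([555,334.5,70.]); T=B-38*x
up=T+np.array([0,0,65])
robot.movep(up,rv); st("above")
shot("scene","s12"); shot("top","t12"); print(pin("knife_1","scene"))
im=cv2.imread("pics/s12.png"); a=im[60:310,210:420]; cv2.imwrite("pics/s12c.png",cv2.resize(a,None,fx=2.4,fy=2.4,interpolation=2))
E
```

```text
t59.5 tcp [541.1  98.8 174.7] F [ 0.1 -0.4 -2. ] g 0.086 (8.0mm)
above t60.4 tcp [555.6 321.5 170.8] F [-0.6 -0.2 -1.9] g 0.086 (7.9mm)
[(0.69, array([585.7, -78. ,  40. ])), (0.61, array([553.4, 322.6, 168.3])), (0.4, array([587.2, 181. ,   1. ]))]
```

View pics/s12c.png

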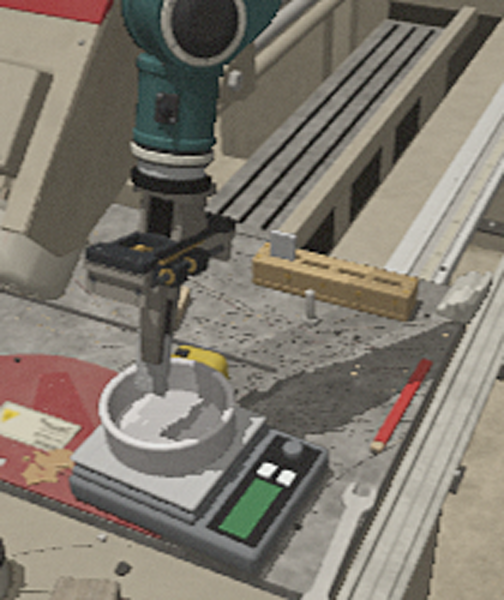

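The knife hangs over the bowl, tilted as planned, with its lower end at about (160,390) in the crop. Lowering it now.

```bash
python3 - <<'E'
from h import *
rv,x=tilt(.3)
B=np.array([555,334.5,70.]); T=B-38*x
robot.servo_line(T+[0,0,10],feed=80); st()
for dz in (6,3,0,-2):
    robot.servo_line(T+[0,0,dz],feed=25); s=st(dz)
    if s["contact_force"][2]>1.5: break
grip(0.25,20); robot.hold(.3); st("open")
p=robot.observe()["tcp_pos"]
robot.servo_line(p-70*x,feed=80); st()
robot.movep((470,-30,200),down(Y)); grip(0.45,60)
shot("scene","s13"); print(pin("knife_1","scene"),pin("bowl","scene"),pin("bolt","scene"))
shot("top","t13"); print(pin("knife_1","top"),pin("bowl","top"))
for c in("s13","t13"):
    im=cv2.imread(f"pics/{c}.png"); a=im[110:310,220:420]; cv2.imwrite(f"pics/{c}c.png",cv2.resize(a,None,fx=3,fy=3,interpolation=2))
E
```

```text
t61.4 tcp [555.1 323.7 116.7] F [ 0.9  0.5 -1.1] g 0.083 (7.6mm)
6 t61.7 tcp [555.1 323.2 112.3] F [-0.3  0.9 -2.2] g 0.082 (7.5mm)
3 t61.9 tcp [554.9 323.2 109.1] F [ 0.2  0.1 -1.3] g 0.082 (7.6mm)
0 t62.2 tcp [554.9 323.2 106.1] F [ 0.1 -0.3 -2.2] g 0.086 (7.9mm)
-2 t62.4 tcp [554.9 323.3 104.2] F [ 0.1  0.  -1.9] g 0.081 (7.4mm)
open t63.2 tcp [555.1 323.2 104.4] F [-0.1 -0.8 -0.2] g 0.250 (23.0mm)
 t64.2 tcp [554.8 302.4 170.8] F [ 0.2  0.8 -0.1] g 0.251 (23.1mm)
[(0.85, array([553.7, 299.3,  74.4])), (0.63, array([587.7, -76.8,  39.9]))] [(0.6, array([553.9, 303.6,  58.3]))] [(0.45, array([518.2,  -3.4,   1.3]))]
[(0.51, array([557.2, 302.7,  69.2])), (0.37, array([596.9, -79. ,  40.4]))] [(0.81, array([553.8, 307.2,  60.1])), (0.7, array([597.2, -81.1,  38.7]))]
```

View pics/s13c.png

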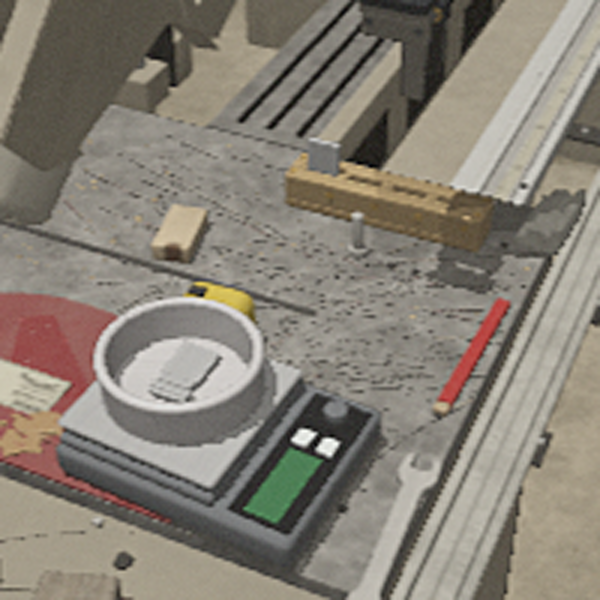

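View pics/t13c.png

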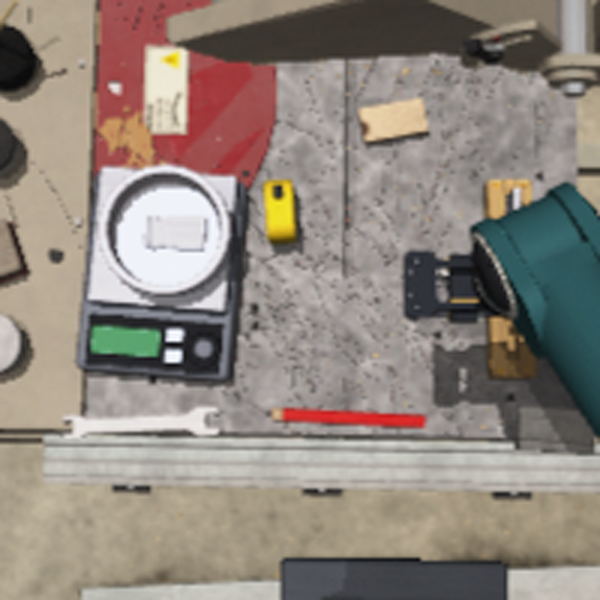

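Knife 3 lies flat mid-bowl at about (190,368) in the scene crop. The tape was knocked a few cm (the announced disturbance) but still stands on the bench, clear of the scale. Now knife 4.

```bash
python3 - <<'E'
from h import *
robot.movep((591,-77.5,130),down(Y+.01)); 
robot.servo_line((591,-77.5,48),feed=80); st()
grip(0.15,20); grip(0.0,20); st("closed"); grip(0,60); st("tight")
for z in (50,53,56,60,70,85,100):
    robot.servo_line((591,-77.5,z),feed=40); st(z)
robot.servo_line((580,-77.5,165),feed=120)
robot.servo_line((541,100,175),feed=180); st()
shot("scene","s14"); print(pin("knife_1","scene"))
im=cv2.imread("pics/s14.png"); a=im[60:310,210:420]; cv2.imwrite("pics/s14c.png",cv2.resize(a,None,fx=2.4,fy=2.4,interpolation=2))
E
```

```text
t68.1 tcp [591.5 -77.4  48.5] F [ 0.3 -0.8  0.3] g 0.449 (41.3mm)
closed t68.9 tcp [590.9 -76.7  47.9] F [ 0.1  2.3 -2. ] g 0.084 (7.7mm)
tight t69.2 tcp [590.9 -76.7  47.9] F [ 0.5  3.1 -1.9] g 0.083 (7.6mm)
50 t69.4 tcp [591.  -76.7  49.7] F [ 2.   5.3 -6.6] g 0.078 (7.2mm)
53 t69.7 tcp [591.  -76.7  52.7] F [ 2.1  5.2 -7.2] g 0.086 (7.9mm)
56 t69.9 tcp [591.  -76.8  55.8] F [ 1.9  5.  -5.3] g 0.082 (7.5mm)
60 t70.2 tcp [591.1 -76.8  60.1] F [ 1.   4.2 -3.6] g 0.086 (7.9mm)
70 t70.5 tcp [591.  -76.9  70.6] F [-2.2  4.8  1. ] g 0.081 (7.4mm)
85 t71.1 tcp [591.  -78.6  85.2] F [ 1.1  0.  -0.9] g 0.083 (7.7mm)
100 t71.6 tcp [591.1 -77.6 100.2] F [-1.3 -0.3 -2.1] g 0.080 (7.4mm)
 t73.5 tcp [541.3  98.7 174.6] F [ 0.5 -0.3 -1.8] g 0.080 (7.4mm)
[(0.53, array([554.2, 300.6,  74.3])), (0.48, array([537.4,  99.6, 167.3]))]
```

View pics/s14c.png

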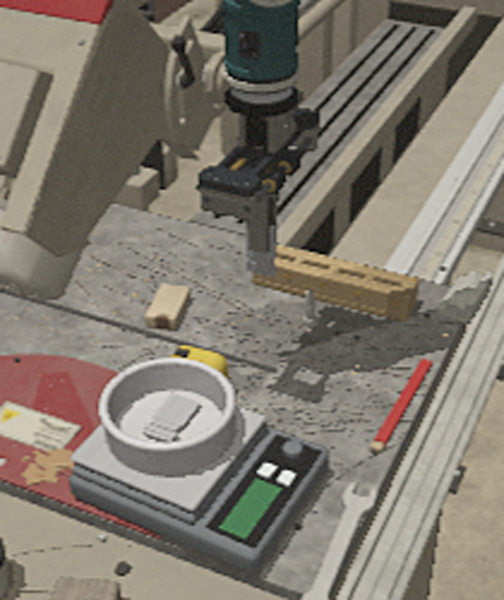

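Knife 4 is held and the rack is empty. I'll lay it on top of knife 3.

```bash
python3 - <<'E'
from h import *
rv,x=tilt(.3)
B=np.array([555,332.5,78.]); T=B-38*x
robot.movep(T+[0,0,60],rv); st()
robot.servo_line(T+[0,0,8],feed=80)
for dz in (5,2,0):
    robot.servo_line(T+[0,0,dz],feed=25); s=st(dz)
    if s["contact_force"][2]>1.5: break
grip(0.25,20); robot.hold(.3); st("open")
robot.servo_line(robot.observe()["tcp_pos"]-70*x,feed=80); st()
robot.movep((470,-30,220),down(Y))
shot("scene","s15"); print(pin("knife_1","scene"),pin("bowl","scene"),pin("tape","scene"))
shot("top","t15"); print(pin("knife_1","top"),pin("bowl","top"),pin("tape","top"))
for c in("s15","t15"):
    im=cv2.imread(f"pics/{c}.png"); a=im[110:310,220:420]; cv2.imwrite(f"pics/{c}c.png",cv2.resize(a,None,fx=3,fy=3,interpolation=2))
st()
E
```

```text
t74.4 tcp [555.5 319.7 173.8] F [ 0.6 -0.3 -1.2] g 0.084 (7.7mm)
5 t75.5 tcp [555.1 321.3 119.4] F [-0.1  0.8 -1.2] g 0.083 (7.6mm)
2 t75.8 tcp [554.9 321.2 116.1] F [ 1.5 -0.9 -1.9] g 0.081 (7.5mm)
0 t76.0 tcp [554.9 321.2 114.1] F [-0.2  0.2 -1.2] g 0.086 (7.9mm)
open t76.7 tcp [555.  321.2 114.3] F [ 0.5 -0.9 -0.5] g 0.246 (22.7mm)
 t77.8 tcp [554.8 300.4 180.7] F [-0.3 -0.5 -0.4] g 0.250 (23.0mm)
[(0.49, array([678.2, -93.3, 211.7]))] [(0.63, array([552.2, 303.8,  56.5]))] [(0.64, array([585.2, 178.8,   2.9]))]
[(0.48, array([559.1, 296.4,  77. ]))] [(0.61, array([554.1, 303.4,  61. ]))] [(0.69, array([592.9, 179.8,   1.3]))]
 t79.4 tcp [470.1 -29.6 220. ] F [ 0.5 -0.3  0.1] g 0.253 (23.3mm)
```

View pics/s15c.png

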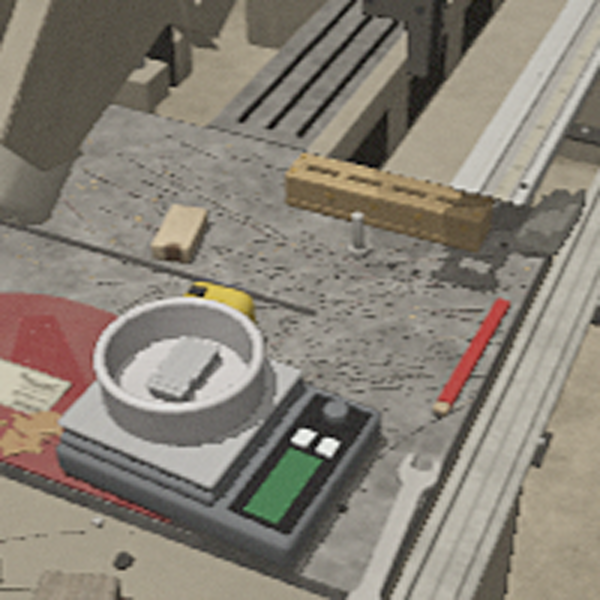

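View pics/t15c.png

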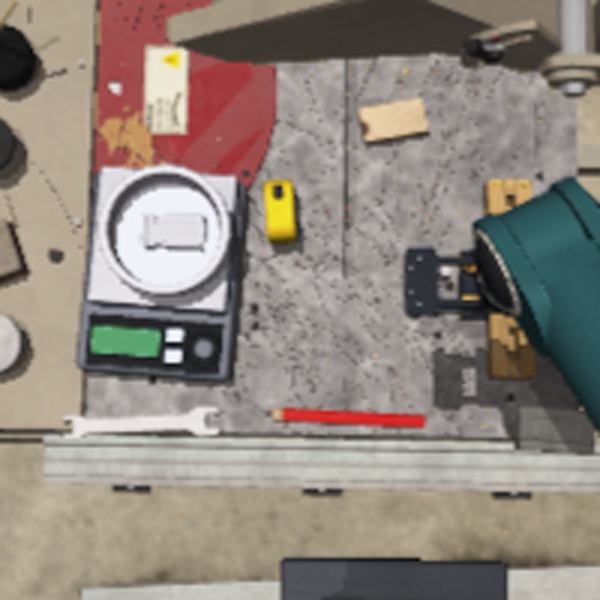

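Both knives lie stacked in the bowl, the rack is empty, and the bowl stands on the platform. The tape and bolt are on the bench, and the arm is clear.

```bash
python3 - <<'E'
from h import *
robot.job_done(); print(robot.observe()["t"])
E
```

```text
the job is handed in; nothing more can be done
the job is handed in; nothing more can be done
```

The job is done and handed in at about 79 s. The bowl is standing on the scale with both knives in it, ready for the weight to be read. Only two of the four slots held knives: knife_3 and knife_4.

- **Clearing:** I set the bolt upright on the bench at about (520, -2) mm and moved the tape to the bench at about (605, 168) mm.
- **Bowl and tare:** I placed the empty bowl on the platform, slid it a few millimetres to centre it better and let go. I then pressed tare once: the key gave from z 51 to 46 mm before it hit its stop. I did not touch it again.
- **Knives:** I pulled both knives out of their catches and laid them flat in the bowl, knife_4 on top of knife_3.

**Last checks:** The final pictures show the rack empty, both knives in the bowl, the bolt still standing and the bystander items in view where they were.

**What disagreed or changed:**
- The outline fits taken before tare put the bowl about 4–5 mm off the platform's centre, and the network readings spread a few millimetres either way. The foot is still inside the plate by about 5–6 mm.
- The tape was knocked to about (588, 180) mm while I was placing the first knife. It still stands on the bench, clear of the scale, so I left it there.

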